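Put the colour-coded sample bottles on their stands

TASK

Four of the red-capped sample bottles carry a coloured disc on the cap: yellow, green, blue or black. Carry each of these, upright, to the round stand with the lip of the same colour and leave it standing level inside the lip. The red-capped bottle without a disc must stay standing where it is.

Things in the scene. Friction and masses are not known exactly. Their poses are not given: they have to be found in the camera images.
- bottle_yellow: loose white sample bottle, round body 71 mm across, 108 mm tall, with a red screw cap (36 mm across, the top 21 mm of the height, graspable from above) that carries a round yellow code disc, 29 mm across and 1.5 mm thick, on its top; about 0.15 kg. Origin: centre of its underside, z up.
- bottle_green: loose white sample bottle, round body 71 mm across, 106 mm tall, with a red screw cap (36 mm across, the top 21 mm of the height, graspable from above) that carries a round green code disc, 29 mm across and 1.5 mm thick, on its top; about 0.15 kg. Origin: centre of its underside, z up.
- bottle_blue: loose white sample bottle, round body 71 mm across, 106 mm tall, with a red screw cap (36 mm across, the top 21 mm of the height, graspable from above) that carries a round blue code disc, 29 mm across and 1.5 mm thick, on its top; about 0.15 kg. Origin: centre of its underside, z up.
- bottle_black: loose white sample bottle, round body 71 mm across, 108 mm tall, with a red screw cap (36 mm across, the top 21 mm of the height, graspable from above) that carries a round black code disc, 29 mm across and 1.5 mm thick, on its top; about 0.15 kg. Origin: centre of its underside, z up.
- stand_yellow: fixed round shallow stand with a yellow lip and a white floor with a yellow dot 36 mm across in the centre: outside 100 mm across, inside 92 mm, lip 8 mm high, floor 4 mm above the bench (so a bottle standing in it has its underside 4 mm above the bench). Origin: centre of its underside on the bench, z up.
- stand_green: fixed round shallow stand with a green lip and a white floor with a green dot 36 mm across in the centre: outside 100 mm across, inside 92 mm, lip 8 mm high, floor 4 mm above the bench (so a bottle standing in it has its underside 4 mm above the bench). Origin: centre of its underside on the bench, z up.
- stand_blue: fixed round shallow stand with a blue lip and a white floor with a blue dot 36 mm across in the centre: outside 100 mm across, inside 92 mm, lip 8 mm high, floor 4 mm above the bench (so a bottle standing in it has its underside 4 mm above the bench). Origin: centre of its underside on the bench, z up.
- stand_black: fixed round shallow stand with a black lip and a white floor with a black dot 36 mm across in the centre: outside 100 mm across, inside 92 mm, lip 8 mm high, floor 4 mm above the bench (so a bottle standing in it has its underside 4 mm above the bench). Origin: centre of its underside on the bench, z up.
- bottle_plain: loose white sample bottle of the same kind, 69 mm across, 105 mm tall, red screw cap with no disc on it: stays where it is. Origin: centre of its underside, z up.
- cylinder_500: clear glass measuring cylinder with pipettes, fixed obstacle between the left and right parts of the work area: tube 65 mm across, 335 mm tall, foot 119 mm across. Pass in front of it. Origin: centre of its underside, z up. Also in the way: a shelf board behind, 0.49 m above the bench, front edge at x = 0.66 m (keep the wrist low there); a red tube rack, 69 mm tall, at the left end.
Things that resemble listed ones, but are neither listed nor needed, are in the scene too. Leave any orange or pink look-alike of the stand_blue alone.

How it is judged:
At the end, for the whole second after the job is handed in: Each of the four bottles with a disc stands upright (within 0.07 rad), at rest and released, on the floor inside the stand of its own colour, its axis within 13 mm of the stand's centre; the plain bottle stands upright within 20 mm of where it began (horizontal distance between bottle_yellow and stand_yellow below 0.013 m and z of bottle_yellow in the frame of stand_yellow below 0.008 m and angle between each of bottle_yellow, bottle_green, bottle_blue, bottle_black's own z axis and vertical below 0.07 rad and linear speed of each of bottle_yellow, bottle_green, bottle_blue, bottle_black, bottle_plain below 0.02 m/s and angular speed of each of bottle_yellow, bottle_green, bottle_blue, bottle_black below 0.2 rad/s and horizontal distance between bottle_green and stand_green below 0.013 m and z of bottle_green in the frame of stand_green below 0.008 m and horizontal distance between bottle_blue and stand_blue below 0.013 m and z of bottle_blue in the frame of stand_blue below 0.008 m and horizontal distance between bottle_black and stand_black below 0.013 m and z of bottle_black in the frame of stand_black below 0.008 m and distance of bottle_plain from where it was at the start of the episode below 0.02 m and angle between bottle_plain's own z axis and vertical below 0.1 rad); the robot touches nothing.
It fails at once if a sample bottle is tipped over (angle between any of bottle_yellow, bottle_green, bottle_blue, bottle_black, bottle_plain's own z axis and vertical above 0.6 rad).
It fails at once if the bottle without a disc is moved from its place (distance of bottle_plain from where it was at the start of the episode above 0.02 m).
It also fails if it takes over 112 s, if anything falls off the work surface, if the arm or the gripper's body presses on something with over 40 N, if the wrist force passes 120 N, or if a joint passes its speed limit or range.

ROBOT

A 7-joint arm with a two-finger parallel gripper is mounted at the origin on a cart in front of the work surface, level with it; the furniture and walls round the work are solid. World frame = base frame: x ahead of the robot, y to its left, z up, the work surface at z = 0. Lengths are in m, angles in rad, forces in N, time in s.
With the tool pointing down it reaches from about 0.35 to 0.9 m from the base axis. Payload 8.1 kg.
Tool frame: the origin (TCP) lies where the fingers leave the gripper's body, on its centre line; the fingertips stand 66 mm ahead of it and the grasp point (between the pads) lies 47 mm ahead of it; z points along the fingers, y is the line along which they close (so a half turn about z gives the same grasp; the last joint's range is limited). The gripper opens to 92 mm and grips with 3 to 60 N. Pads are 19 mm wide; open, the fingers measure 130 mm over their backs; the gripper's body (75 mm by 190 mm) begins 47 mm behind the grasp point.
Start: joints at [1.099, 0.434, 0.025, 1.573, -0.012, 1.134, -0.075], TCP at [0.225, -0.583, 0.292] pointing down, gripper open.
Joint ranges: [-2.62, 2.62], [-0.44, 2.09], [-1.27, 1.32], [0.08, 2.57], [-1.32, 4.46], [0.12, 2], [-2.74, 2.74]. Speed limits (rad/s): [2.22, 2.22, 3.01, 3.01, 3.14, 3.14, 3.14].

INTERFACE

Orientations are given as a rotation vector (axis times angle).
In Python, from cell import arm gives the robot as it stands.
- The arm moves only by the tool send_rows, never from a script. Its argument "motion" is text: rows parted by semicolons, each of 7 numbers parted by spaces: the closure, from 0 (fully open) to 1 (shut), then the shift along the world's x, y, z in m, then the turn, a rotation vector about the world's x, y, z in degrees. A call has 1 to 5 rows; each row shifts and turns the commanded pose from where the row before left it; what a row does not reach is not made up. A row lasts 1/8 s, in which the tool goes at most 62.5 mm and 10.7 degrees, less where a joint would pass 70% of its speed; a pose out of reach is approached as far as the arm can. A call is refused whole if a number of a shift passes 0.0625 or a number of a turn 10.7, either way. A call with a gripper value outside its range is refused whole. The fingers move at their own pace and stop on an object; "force" is the grip in N (left out, the last holds). Time passes only in rows, so rows that do not move let the fingers close. It gives the time, the measured TCP pose, the force, the opening and the grip force at its end, in the units of the state.
- arm.observe(): the state, without advancing time (a new reading comes with each control period).
- arm.get_image(name): name is "scene" or "top" or "wrist"; returns (picture, depth): 420x560x3 uint8, blue, green, red; 420x560 float32, m along the optical axis (not along the pixel's ray), 0 where there is no reading.
- arm.camera_model(name): a dict with "fx", "fy", "cx", "cy" (pixels), "view" (4x4, takes a point from world to camera coordinates). Camera axes: x right, y down, z forward; pixel columns grow to the right and rows downward; lengths in m; the calibration is good to about 2 mm. A picture is of the moment at which its call begins: read the wrist's pose just before it. camera_model takes no time and is no camera call; for the wrist camera it gives the pose at the moment of the call.
- arm.sign_off(): hands the job in; it is judged then, once.
The state is a dict: "clock": time; "joints": joint angles; "dq": joint speeds; "joint_efforts": joint torques, N m; "position": TCP position; "ee_rot": TCP orientation; "force": force on the tool from outside, world axes, zero at the start; "ft_torque": the same for the moment, N m; "width": opening from 0.0 (shut) to 1.0 (fully open); "gripper_force": force on a finger pad.
Only numpy, scipy, OpenCV 4.12 (cv2) and the standard library are available. Lean on these libraries where they do the work, as an engineer would, in place of code of your own. Each camera call takes 0.05 s, during which the arm holds its last target. There are 200 camera calls.

## Working session

There is one attempt and no reset: what is moved stays moved. The work goes in short steps, Python scripts to look and compute and a tool call to move; the robot and the scene stay as the last step left them, time stands still between calls to the robot, and variables do not carry over. Pictures are saved under pics/ and viewed, at most 14 in all, crops included, and the job is handed in when it is done.

Besides the shell and the picture viewer there is one more tool, called after "Emit:" as name(argument=value, ...) on one line, values as JSON. send_rows: Moves the arm, as the interface text tells. Its arguments: {"type":"object","properties":{"motion":{"type":"string"},"force":{"type":"number"}},"required":["motion"]}

```bash
mkdir -p pics; ls; python3 - <<'E'
from cell import arm
import cv2,numpy as np
print(arm.observe())
for n in ("top","scene"):
    p,d=arm.get_image(n); cv2.imwrite(f"pics/{n}0.png",p); np.save(f"pics/{n}0.npy",d)
    m=arm.camera_model(n); print(n,m)
E
```

```text
pics
{'clock': 0.0, 'joints': array([ 1.09940156,  0.43524123,  0.02496108,  1.57409336, -0.01162271,
        1.13397709, -0.07509319]), 'dq': array([ 0.00048771, -0.00185566,  0.0001259 ,  0.00099237, -0.0012963 ,
        0.00052414, -0.00052607]), 'joint_efforts': array([ 2.67633186e-04, -6.67854810e+01,  9.84998792e-01, -3.14472234e+01,
       -6.05512317e-02,  4.28642775e-02,  1.39217750e-04]), 'position': array([ 0.22512997, -0.58261397,  0.29143484]), 'ee_rot': array([-3.08685518e+00, -5.75649794e-01,  6.33789314e-04]), 'force': array([-0.05704385, -0.30867803, -0.59280519]), 'ft_torque': array([-0.02102249,  0.00859505,  0.04151476]), 'gripper_force': 0.0, 'width': 1.001637483526234}
top {'fx': 407.60729058928797, 'fy': 407.60729058928797, 'cx': 277.4163215176105, 'cy': 211.89384614913604, 'view': array([[ 0.06735155, -0.99772748, -0.00191087, -0.24695591],
       [-0.97407265, -0.0653399 , -0.21659449,  0.47142487],
       [ 0.21597742,  0.0164493 , -0.97625979,  1.55551595],
       [ 0.        ,  0.        ,  0.        ,  1.        ]])}
scene {'fx': 396.04206300420486, 'fy': 396.04206300420486, 'cx': 284.74544741699657, 'cy': 211.69265905349272, 'view': array([[ 0.18870096,  0.98201661,  0.00594337,  0.13709776],
       [ 0.67139424, -0.12459137, -0.73055237, -0.31464292],
       [-0.71667407,  0.14184627, -0.68283081,  1.59942758],
       [ 0.        ,  0.        ,  0.        ,  1.        ]])}
```

View pics/top0.png

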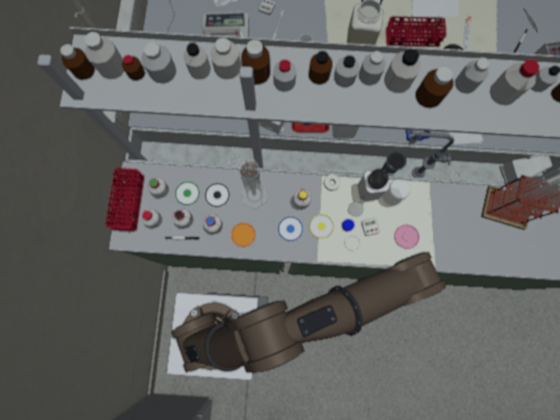

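View pics/scene0.png

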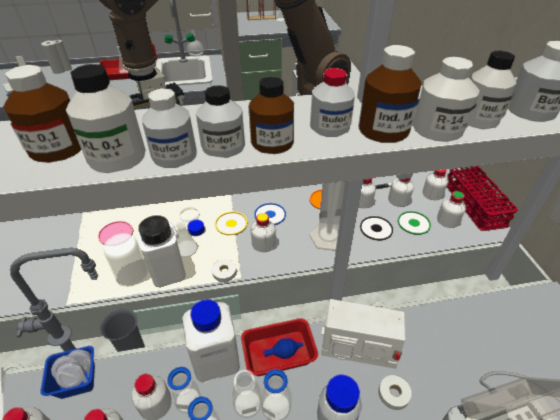

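The top view shows bottles at about (157,186), (150,217), (182,217), (212,223) and (303,198). The stands are green (187,193), black (217,195), blue (290,228) and yellow (321,226). Look-alikes to leave alone are the orange disc (243,235), the pink disc (406,237) and the white rings (332,182) and (352,243). I'll check with a close crop.

```bash
python3 - <<'E'
import cv2,numpy as np
p=cv2.imread("pics/top0.png")
c=cv2.resize(p[165:255,100:230],None,fx=6,fy=6,interpolation=cv2.INTER_CUBIC); cv2.imwrite("pics/cropL.png",c)
c=cv2.resize(p[165:255,230:360],None,fx=6,fy=6,interpolation=cv2.INTER_CUBIC); cv2.imwrite("pics/cropR.png",c)
E
```

```text
(no output)
```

View pics/cropL.png

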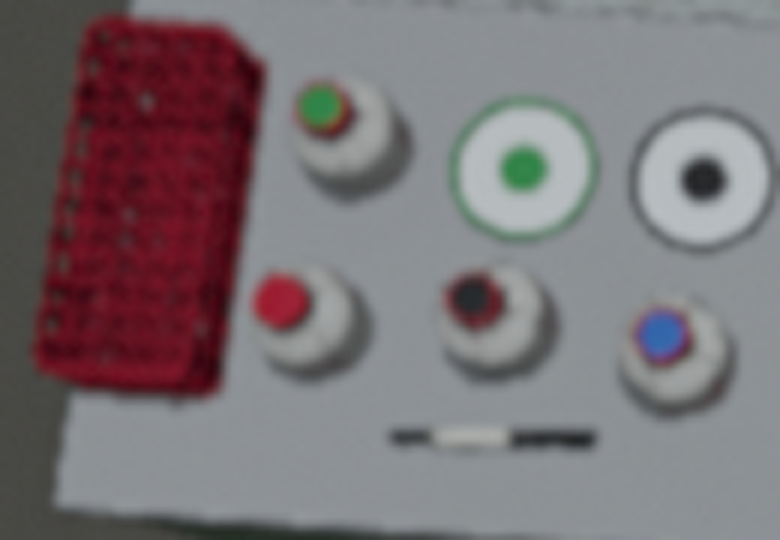

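View pics/cropR.png

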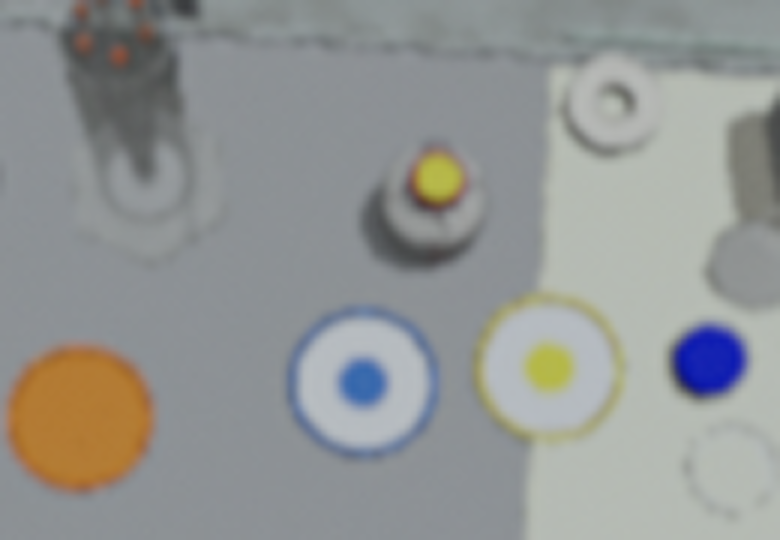

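The left crop shows discs green (321,107), black (473,298) and blue (661,335), and the plain cap at (281,301). Its stand dots are green (523,169) and black (703,180). The right crop shows the yellow disc (438,178), blue dot (363,383), yellow dot (549,367), and the cylinder foot near (148,205). The orange disc at (80,418) stays alone.

```bash
cat > h.py <<'E'
import numpy as np
from scipy.spatial.transform import Rotation as R
def ray(m,u,v,z):
    V=m["view"]; r=V[:3,:3]; o=-r.T@V[:3,3]
    d=r.T@np.array([(u-m["cx"])/m["fx"],(v-m["cy"])/m["fy"],1.]); return (o+d*(z-o[2])/d[2])
E
python3 - <<'E'
from cell import arm
from h import *
import numpy as np
m=arm.camera_model("top")
T=dict(green=(100,321,107,.106),black=(100,473,298,.108),blue=(100,661,335,.106),plain=(100,281,301,.105),yellow=(230,438,178,.108),
sg=(100,523,169,.004),sk=(100,703,180,.004),sb=(230,363,383,.004),sy=(230,549,367,.004),cyl=(230,148,205,.0),bluecap=(230,709,360,.02),rack1=(100,262,70,.069),rack2=(100,218,385,.069))
for k,(o,u,v,z) in T.items(): print(k,ray(m,o+(u+.5)/6-.5,165+(v+.5)/6-.5,z)[:2].round(4))
s=arm.observe(); r=R.from_rotvec(s["ee_rot"]).as_matrix(); print(r.round(3))
w=arm.camera_model("wrist")["view"]; print("cam pos in tool",r.T@(-w[:3,:3].T@w[:3,3]-s["position"]), (r.T@w[:3,:3].T).round(3))
E
```

```text
green [0.5592 0.2723]
black [0.4401 0.1588]
blue [0.4247 0.0379]
plain [0.4306 0.2808]
yellow [ 0.5501 -0.3074]
sg [0.5529 0.1629]
sk [0.5533 0.0392]
sb [ 0.4329 -0.2694]
sy [ 0.4521 -0.3934]
cyl [ 0.5471 -0.1154]
bluecap [ 0.4609 -0.4979]
rack1 [0.5922 0.3273]
rack2 [0.3799 0.3262]
[[ 0.933  0.36  -0.001]
 [ 0.36  -0.933  0.001]
 [-0.    -0.001 -1.   ]]
cam pos in tool [ 0.07035012 -0.00040302 -0.09207888] [[-0.001 -0.964 -0.264]
 [ 1.    -0.001 -0.   ]
 [-0.    -0.264  0.964]]
```

Emit:
send_rows(motion="0 .054 .046 0 0 0 -4.2;0 .054 .046 0 0 0 -4.2;0 .054 .046 0 0 0 -4.2;0 .054 .046 0 0 0 -4.2;0 .054 .046 0 0 0 -4.2", force=20)

```text
clock: 0.72
position: [0.4643, -0.3788, 0.292]
ee_rot: [-3.141, 0.001, 0.001]
force: [0.8, -0.8, 0.3]
width: 1.004
gripper_force: 0.0
```

Emit:
send_rows(motion="0 .030 .025 0 0 0 0;0 .025 .020 0 0 0 0;0 0 0 0 0 0 0;0 0 0 0 0 0 0")

```text
clock: 1.23
position: [0.5174, -0.3359, 0.2918]
ee_rot: [3.141, 0.003, -0.002]
force: [-0.3, -1.0, -0.5]
width: 1.003
gripper_force: 0.0
```

```bash
python3 - <<'E'
from cell import arm
from h import *
import cv2
s=arm.observe(); m=arm.camera_model("wrist"); p,d=arm.get_image("wrist"); cv2.imwrite("pics/w1.png",p)
print(s["position"],s["ee_rot"])
hsv=cv2.cvtColor(p,cv2.COLOR_BGR2HSV)
mask=cv2.inRange(hsv,(22,120,80),(36,255,255))
n,_,st,c=cv2.connectedComponentsWithStats(mask)
for i in range(1,n):
    if st[i,4]>150: print(st[i],c[i],ray(m,*c[i],.108)[:2],ray(m,*c[i],.004)[:2])
E
```

```text
[ 0.51741182 -0.33592485  0.29184581] [ 3.14137906e+00  2.52724330e-03 -1.89427898e-03]
[237 159  31  30 712] [251.96910112 173.67134831] [ 0.54882538 -0.30815898] [ 0.53413864 -0.29778606]
[288 201  73  69 834] [324.58033573 236.35611511] [ 0.48634481 -0.37881589] [ 0.44810154 -0.39508215]
[311 223  26  25 503] [323.73757455 235.35188867] [ 0.487405   -0.37793586] [ 0.44956144 -0.39387033]
```

View pics/w1.png

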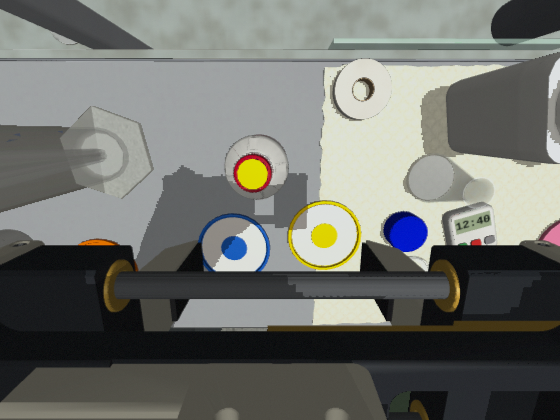

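The wrist picture confirms the yellow disc at (252,174), its stand at (324,235) and the blue stand at (234,247). Its positions agree with the top view within 2 mm.

Emit:
send_rows(motion="0 .016 .014 0 0 0 0;0 .016 .014 -.037 0 0 0;0 0 0 -.05 0 0 0;0 0 0 -.05 0 0 0;0 0 0 0 0 0 0")

```text
clock: 1.9
position: [0.5483, -0.3059, 0.1518]
ee_rot: [-3.138, -0.003, 0.011]
force: [0.2, 0.7, 0.7]
width: 0.999
gripper_force: 0.0
```

Emit:
send_rows(motion="1 0 0 0 0 0 0;1 0 0 0 0 0 0;1 0 0 0 0 0 0;1 0 0 0 0 0 0;1 0 0 0 0 0 0")

```text
clock: 2.52
position: [0.5502, -0.3074, 0.1556]
ee_rot: [3.141, 0.003, 0.001]
force: [-0.2, 0.5, -0.1]
width: 0.507
gripper_force: 0.0
```

Emit:
send_rows(motion="1 0 0 0 0 0 0;1 0 0 0 0 0 0;1 0 0 0 0 0 0;1 0 0 0 0 0 0", force=25)

```text
clock: 3.02
position: [0.5502, -0.3074, 0.1552]
ee_rot: [3.141, 0.003, 0.0]
force: [-1.4, -0.2, 0.4]
width: 0.391
gripper_force: 25.0
```

Emit:
send_rows(motion="1 0 0 .02 0 0 0;1 0 0 .025 0 0 0;1 -.033 -.028 0 0 0 0;1 -.033 -.029 0 0 0 0;1 -.033 -.029 0 0 0 0")

```text
clock: 3.65
position: [0.45, -0.3939, 0.2001]
ee_rot: [-3.141, -0.004, 0.0]
force: [0.7, -0.0, -1.3]
width: 0.392
gripper_force: 25.0
```

Emit:
send_rows(motion="1 0 0 0 0 0 0;1 0 0 0 0 0 0;1 0 0 -.015 0 0 0;1 0 0 -.014 0 0 0;1 0 0 0 0 0 0")

```text
clock: 4.28
position: [0.4507, -0.3922, 0.1692]
ee_rot: [-3.139, -0.005, 0.004]
force: [0.1, -0.7, -0.3]
width: 0.39
gripper_force: 25.0
```

Emit:
send_rows(motion="1 0 -.001 -.006 0 0 0;1 0 0 -.005 0 0 0;1 0 0 0 0 0 0;1 0 0 0 0 0 0")

```text
clock: 4.78
position: [0.4513, -0.3945, 0.1605]
ee_rot: [3.141, 0.003, 0.001]
force: [0.4, 0.5, -1.5]
width: 0.386
gripper_force: 25.0
```

Emit:
send_rows(motion="1 0 0 -.0015 0 0 0;1 0 0 0 0 0 0;0.5 0 0 0 0 0 0;0.2 0 0 0 0 0 0;0 0 0 0 0 0 0")

```text
clock: 5.4
position: [0.4511, -0.3943, 0.1587]
ee_rot: [-3.142, -0.004, 0.0]
force: [0.7, -0.1, 0.5]
width: 0.666
gripper_force: 0.0
```

Emit:
send_rows(motion="0 0 0 0 0 0 0;0 0 0 .04 0 0 0;0 0 0 .06 0 0 0;0 -.02 .05 .03 0 0 0;0 -.01 .0625 0 0 0 0")

```text
clock: 6.02
position: [0.4215, -0.2831, 0.2913]
ee_rot: [3.139, -0.001, 0.007]
force: [1.2, 0.5, 0.1]
width: 0.997
gripper_force: 0.0
```

```bash
cat >> h.py <<'E'
import cv2
def look(arm,name,fn,boxes=None):
    s=arm.observe(); m=arm.camera_model(name); p,d=arm.get_image(name); cv2.imwrite(fn,p)
    print(s["position"].round(4),s["ee_rot"].round(3))
    hsv=cv2.cvtColor(p,cv2.COLOR_BGR2HSV)
    for k,lo,hi in (("yellow",(22,110,80),(36,255,255)),("green",(50,90,50),(85,255,255)),("blue",(95,110,60),(118,255,255)),("black",(0,0,0),(180,90,50)),("red",(170,120,60),(180,255,255))):
        n,_,st,c=cv2.connectedComponentsWithStats(cv2.inRange(hsv,lo,hi))
        for i in range(1,n):
            if (20 if name=="top" else 200)<st[i,4]<3000: 
                x=ray(m,*c[i],.107); y=ray(m,*c[i],.004)
                if .35<x[0]<.62 and -.45<x[1]<.31: print(k,st[i].tolist(),c[i].round(1),"cap",x[:2].round(4),"bench",y[:2].round(4))
E
python3 - <<'E'
from cell import arm
from h import *
look(arm,"top","pics/t1.png")
E
```

```text
[ 0.4215 -0.2831  0.2913] [ 3.139e+00 -1.000e-03  7.000e-03]
green [150, 180, 6, 6, 26] [152.7 182.3] cap [0.5591 0.2736] bench [0.5877 0.3086]
green [184, 190, 7, 6, 32] [186.8 192.6] cap [0.5271 0.1369] bench [0.5534 0.1626]
blue [207, 218, 6, 6, 30] [209.7 220.3] cap [0.4248 0.038 ] bench [0.4442 0.057 ]
red [143, 211, 8, 9, 56] [146.5 214.9] cap [0.4298 0.2799] bench [0.4496 0.3154]
```

Emit:
send_rows(motion="0 0 .0625 0 0 0 0;0 0 .0625 0 0 0 0;0 0 .0625 0 0 0 0;0 0 .0625 0 0 0 0;0 0 .0625 0 0 0 0")

```text
clock: 6.7
position: [0.421, 0.0317, 0.289]
ee_rot: [3.141, 0.003, 0.001]
force: [2.0, -0.6, -0.3]
width: 1.001
gripper_force: 0.0
```

Emit:
send_rows(motion="0 .03 .055 0 0 0 0;0 .03 .055 0 0 0 0;0 .03 .055 0 0 0 0;0 .0 .0 0 0 0 0;0 0 0 0 0 0 0")

```text
clock: 7.32
position: [0.5108, 0.1941, 0.2882]
ee_rot: [3.141, 0.004, -0.002]
force: [0.1, -0.3, -1.1]
width: 0.999
gripper_force: 0.0
```

```bash
python3 - <<'E'
from cell import arm
from h import *
look(arm,"wrist","pics/w2.png")
look(arm,"top","pics/t2.png")
E
```

```text
[0.5108 0.1941 0.2882] [ 3.141e+00  4.000e-03 -2.000e-03]
green [268, 115, 80, 80, 1001] [307.6 154.3] cap [0.5604 0.1703] bench [0.5525 0.1611]
green [182, 142, 30, 31, 732] [196.4 156.4] cap [0.5583 0.272 ] bench [0.5497 0.3013]
green [294, 142, 28, 28, 623] [307.1 155.6] cap [0.5592 0.1707] bench [0.5509 0.1617]
black [366, 117, 78, 76, 389] [413.6 153.4] cap [0.5613 0.0735] bench [0.5538 0.0278]
black [170, 299, 19, 22, 260] [177.  307.2] cap [0.401  0.3045] bench [0.3331 0.3459]
black [375, 299, 19, 22, 266] [385.7 307.3] cap [0.4011 0.0837] bench [0.3332 0.0419]
red [178, 137, 42, 39, 453] [202.5 154. ] cap [0.5605 0.2663] bench [0.5528 0.2934]
red [298, 254, 34, 18, 349] [313.2 261.8] cap [0.4535 0.1619] bench [0.4053 0.1496]
[0.5108 0.1933 0.2884] [ 3.14e+00  2.00e-03 -1.00e-03]
yellow [321, 217, 8, 8, 49] [324.3 220.6] cap [ 0.453  -0.3951] bench [ 0.4743 -0.4055]
green [183, 190, 8, 6, 34] [186.6 192.6] cap [0.5273 0.1377] bench [0.5536 0.1634]
blue [207, 218, 6, 6, 31] [209.6 220.3] cap [0.425  0.0383] bench [0.4444 0.0573]
blue [287, 225, 7, 7, 41] [290.  228.2] cap [ 0.4148 -0.2673] bench [ 0.4336 -0.269 ]
black [121, 131, 51, 110, 917] [151.7 191.3] cap [0.5233 0.2726] bench [0.5494 0.3076]
black [171, 186, 10, 6, 29] [174.  189.2] cap [0.5373 0.1877] bench [0.5644 0.2169]
black [133, 207, 27, 33, 505] [145.7 222.9] cap [0.3987 0.2786] bench [0.4164 0.314 ]
```

View pics/w2.png

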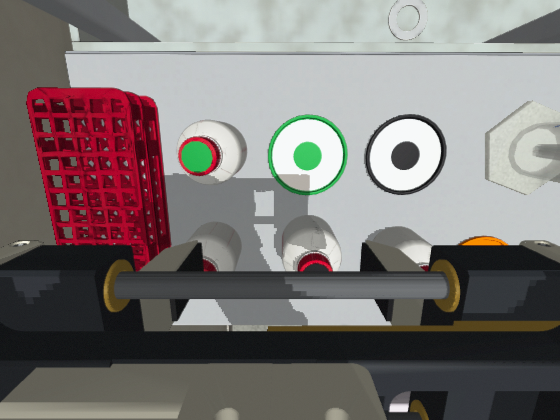

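The wrist picture shows the green bottle's disc at (196,156), its stand at (307,155) and the black stand at (404,155). The top view puts the placed yellow bottle within about 2 mm of its stand's centre.

Emit:
send_rows(motion="0 .024 .039 0 0 0 0;0 .0235 .0395 -.034 0 0 0;0 0 0 -.05 0 0 0;0 0 0 -.05 0 0 0;1 0 0 0 0 0 0")

```text
clock: 8.05
position: [0.5567, 0.2701, 0.1517]
ee_rot: [3.137, 0.001, -0.01]
force: [-0.2, -0.0, 1.3]
width: 0.934
gripper_force: 0.0
```

Emit:
send_rows(motion="1 0 0 0 0 0 0;1 0 0 0 0 0 0;1 0 0 0 0 0 0;1 0 0 0 0 0 0;1 0 0 0 0 0 0")

```text
clock: 8.68
position: [0.5587, 0.273, 0.155]
ee_rot: [-3.142, -0.003, -0.001]
force: [-0.4, -1.7, -0.3]
width: 0.397
gripper_force: 0.4
```

Emit:
send_rows(motion="1 0 0 0 0 0 0;1 0 0 0 0 0 0;1 0 0 0 0 0 0")

```text
clock: 9.05
position: [0.5587, 0.2729, 0.155]
ee_rot: [3.142, 0.003, 0.0]
force: [-0.2, -2.2, 5.1]
width: 0.392
gripper_force: 25.0
```

Emit:
send_rows(motion="1 0 0 .02 0 0 0;1 0 0 .025 0 0 0;1 -.002 -.036 0 0 0 0;1 -.002 -.037 0 0 0 0;1 -.0025 -.0375 0 0 0 0")

```text
clock: 9.68
position: [0.5516, 0.1615, 0.1992]
ee_rot: [3.141, 0.004, -0.001]
force: [0.2, -0.2, -1.6]
width: 0.387
gripper_force: 25.0
```

Emit:
send_rows(motion="1 0 0 0 0 0 0;1 0 0 0 0 0 0;1 0 0 -.02 0 0 0;1 0 0 -.012 0 0 0;1 0 0 0 0 0 0")

```text
clock: 10.3
position: [0.5513, 0.1631, 0.1667]
ee_rot: [3.141, 0.006, -0.004]
force: [0.2, 1.5, -1.8]
width: 0.387
gripper_force: 25.0
```

Emit:
send_rows(motion="1 0 0 -.005 0 0 0;1 0 0 -.002 0 0 0;1 0 0 0 0 0 0;1 0 0 0 0 0 0")

```text
clock: 10.8
position: [0.5522, 0.1625, 0.161]
ee_rot: [-3.142, -0.003, -0.001]
force: [0.5, -0.1, -1.4]
width: 0.386
gripper_force: 25.0
```

Emit:
send_rows(motion="1 0 0 -.002 0 0 0;1 0 0 0 0 0 0;0.5 0 0 0 0 0 0;0.2 0 0 0 0 0 0;0 0 0 0 0 0 0")

```text
clock: 11.42
position: [0.552, 0.1625, 0.1587]
ee_rot: [3.142, 0.004, -0.0]
force: [-0.3, 0.3, 0.0]
width: 0.666
gripper_force: 0.0
```

Emit:
send_rows(motion="0 0 0 0 0 0 0;0 0 0 .03 0 0 0;0 0 0 .03 0 0 0;0 -.056 -.002 0 0 0 0;0 -.056 -.0015 0 0 0 0")

```text
clock: 12.05
position: [0.439, 0.159, 0.219]
ee_rot: [-3.141, -0.003, -0.001]
force: [0.4, 1.0, 0.8]
width: 1.004
gripper_force: 0.0
```

Emit:
send_rows(motion="0 0 0 0 0 0 0;0 0 0 -.032 0 0 0;0 0 0 -.032 0 0 0;0 0 0 0 0 0 0;1 0 0 0 0 0 0")

```text
clock: 12.68
position: [0.4409, 0.1593, 0.1555]
ee_rot: [-3.141, -0.003, -0.001]
force: [-0.0, -0.2, 1.1]
width: 0.934
gripper_force: 0.0
```

Emit:
send_rows(motion="1 0 0 0 0 0 0;1 0 0 0 0 0 0;1 0 0 0 0 0 0;1 0 0 0 0 0 0;1 0 0 0 0 0 0")

```text
clock: 13.3
position: [0.4401, 0.159, 0.1548]
ee_rot: [3.142, 0.003, -0.0]
force: [-0.4, 0.3, 0.3]
width: 0.396
gripper_force: 0.4
```

Emit:
send_rows(motion="1 0 0 0 0 0 0;1 0 0 0 0 0 0;1 0 0 0 0 0 0")

```text
clock: 13.68
position: [0.4401, 0.159, 0.1547]
ee_rot: [3.142, 0.003, -0.0]
force: [-0.7, -0.3, 1.0]
width: 0.386
gripper_force: 25.0
```

Emit:
send_rows(motion="1 0 0 .03 0 0 0;1 0 0 .05 0 0 0;1 0 0 .045 0 0 0;1 .038 -.04 0 0 0 0;1 .038 -.04 0 0 0 0")

```text
clock: 14.3
position: [0.517, 0.0784, 0.2806]
ee_rot: [-3.142, -0.006, -0.003]
force: [0.6, 0.4, -1.4]
width: 0.39
gripper_force: 25.0
```

Emit:
send_rows(motion="1 .0365 -.0395 0 0 0 0;1 0 0 0 0 0 0;1 0 0 0 0 0 0;1 0 0 -.04 0 0 0;1 0 0 -.04 0 0 0")

```text
clock: 14.92
position: [0.5519, 0.0412, 0.1994]
ee_rot: [-3.141, -0.007, -0.002]
force: [0.6, -0.2, -1.5]
width: 0.388
gripper_force: 25.0
```

Emit:
send_rows(motion="1 0 0 -.025 0 0 0;1 0 0 -.011 0 0 0;1 0 0 -.003 0 0 0;1 0 0 0 0 0 0;1 0 0 0 0 0 0")

```text
clock: 15.55
position: [0.5531, 0.0396, 0.1617]
ee_rot: [-3.141, -0.003, -0.003]
force: [-0.0, 0.7, -2.1]
width: 0.389
gripper_force: 25.0
```

Emit:
send_rows(motion="1 0 0 -.0027 0 0 0;1 0 0 0 0 0 0;0.5 0 0 0 0 0 0;0.2 0 0 0 0 0 0;0 0 0 0 0 0 0")

```text
clock: 16.18
position: [0.5525, 0.0394, 0.1579]
ee_rot: [3.142, 0.003, -0.001]
force: [-0.4, -0.6, 0.3]
width: 0.668
gripper_force: 0.0
```

Emit:
send_rows(motion="0 0 0 0 0 0 0;0 0 0 .03 0 0 0;0 0 0 .03 0 0 0;0 -.064 -.001 0 0 0 0;0 -.064 -.0005 0 0 0 0")

```text
out of range
```

Emit:
send_rows(motion="0 0 0 0 0 0 0;0 0 0 .03 0 0 0;0 0 0 .03 0 0 0;0 -.062 -.001 0 0 0 0;0 -.06 -.0005 0 0 0 0")

```text
clock: 16.8
position: [0.4293, 0.0381, 0.2181]
ee_rot: [-3.141, -0.003, -0.001]
force: [-0.6, 1.1, 0.9]
width: 1.0
gripper_force: 0.0
```

Emit:
send_rows(motion="0 -.006 0 0 0 0 0;0 0 0 -.031 0 0 0;0 0 0 -.031 0 0 0;0 0 0 0 0 0 0;1 0 0 0 0 0 0")

```text
clock: 17.42
position: [0.4254, 0.0382, 0.1568]
ee_rot: [-3.141, -0.003, -0.001]
force: [-0.6, -0.1, -0.7]
width: 0.934
gripper_force: 0.0
```

Emit:
send_rows(motion="1 0 0 0 0 0 0;1 0 0 0 0 0 0;1 0 0 0 0 0 0;1 0 0 0 0 0 0;1 0 0 0 0 0 0")

```text
clock: 18.05
position: [0.4246, 0.038, 0.1561]
ee_rot: [3.142, 0.003, 0.0]
force: [0.2, -0.2, 0.4]
width: 0.394
gripper_force: 0.4
```

Emit:
send_rows(motion="1 0 0 0 0 0 0;1 0 0 0 0 0 0;1 0 0 0 0 0 0")

```text
clock: 18.42
position: [0.4246, 0.0379, 0.1561]
ee_rot: [3.141, 0.003, 0.0]
force: [0.1, -2.0, 1.7]
width: 0.389
gripper_force: 25.0
```

Emit:
send_rows(motion="1 0 0 .03 0 0 0;1 0 0 .03 0 0 0;1 0 -.03 0 0 0 0;1 0 -.05 0 0 0 0;1 0 -.05 0 0 0 0")

```text
clock: 19.05
position: [0.4243, -0.0931, 0.216]
ee_rot: [-3.142, -0.005, 0.0]
force: [1.0, -0.8, -2.7]
width: 0.386
gripper_force: 25.0
```

Emit:
send_rows(motion="1 .002 -.05 0 0 0 0;1 .002 -.05 0 0 0 0;1 .002 -.047 0 0 0 0;1 .0025 -.03 0 0 0 0;1 0 0 0 0 0 0")

```text
clock: 19.68
position: [0.4325, -0.2714, 0.2155]
ee_rot: [3.141, -0.003, -0.001]
force: [0.6, 1.4, -2.4]
width: 0.391
gripper_force: 25.0
```

Emit:
send_rows(motion="1 0 0 0 0 0 0;1 0 0 -.025 0 0 0;1 0 0 -.022 0 0 0;1 0 0 -.005 0 0 0;1 0 0 0 0 0 0")

```text
clock: 20.3
position: [0.4333, -0.2683, 0.1643]
ee_rot: [-3.141, -0.005, 0.0]
force: [-1.2, 0.2, -1.0]
width: 0.384
gripper_force: 25.0
```

Emit:
send_rows(motion="1 0 0 -.002 0 0 0;1 0 0 -.002 0 0 0;1 0 0 0 0 0 0;1 0 0 0 0 0 0")

```text
clock: 20.8
position: [0.4331, -0.2691, 0.1602]
ee_rot: [3.141, 0.003, 0.0]
force: [0.1, 0.8, -0.9]
width: 0.387
gripper_force: 25.0
```

Emit:
send_rows(motion="1 0 0 -.0005 0 0 0;1 0 0 0 0 0 0;0.5 0 0 0 0 0 0;0.2 0 0 0 0 0 0;0 0 0 0 0 0 0")

```text
clock: 21.42
position: [0.4331, -0.269, 0.1595]
ee_rot: [-3.142, -0.003, -0.0]
force: [0.1, 0.0, -0.1]
width: 0.667
gripper_force: 0.0
```

Emit:
send_rows(motion="0 0 0 0 0 0 0;0 0 0 .04 0 0 0;0 0 0 .06 0 0 0;0 -.03 -.03 .03 0 0 0;0 -.04 -.055 0 0 0 0")

```text
clock: 22.05
position: [0.3678, -0.3497, 0.2926]
ee_rot: [3.138, 0.01, 0.008]
force: [1.3, -1.0, -0.7]
width: 1.0
gripper_force: 0.0
```

Emit:
send_rows(motion="0 -.035 -.055 0 0 0 4;0 -.035 -.055 0 0 0 4;0 -.035 -.055 0 0 0 4;0 -.03 -.05 0 0 0 4;0 0 0 0 0 0 0")

```text
clock: 22.68
position: [0.231, -0.5615, 0.2889]
ee_rot: [3.111, 0.429, -0.004]
force: [0.2, 1.5, 0.3]
width: 0.999
gripper_force: 0.0
```

```bash
python3 - <<'E'
from cell import arm
from h import *
look(arm,"top","pics/t3.png")
p=cv2.imread("pics/t3.png")
cv2.imwrite("pics/t3c.png",cv2.resize(p[160:260,100:360],None,fx=3,fy=3,interpolation=cv2.INTER_CUBIC))
E
```

```text
[ 0.231  -0.5615  0.2889] [ 3.111  0.429 -0.004]
yellow [321, 217, 8, 8, 49] [324.3 220.6] cap [ 0.453  -0.3951] bench [ 0.4743 -0.4055]
green [178, 183, 6, 6, 27] [180.7 185.4] cap [0.5542 0.1637] bench [0.5824 0.1913]
blue [288, 221, 6, 6, 30] [290.6 223.4] cap [ 0.4337 -0.2685] bench [ 0.4537 -0.2704]
red [143, 211, 8, 9, 57] [146.5 214.9] cap [0.4296 0.2798] bench [0.4493 0.3153]
```

View pics/t3c.png

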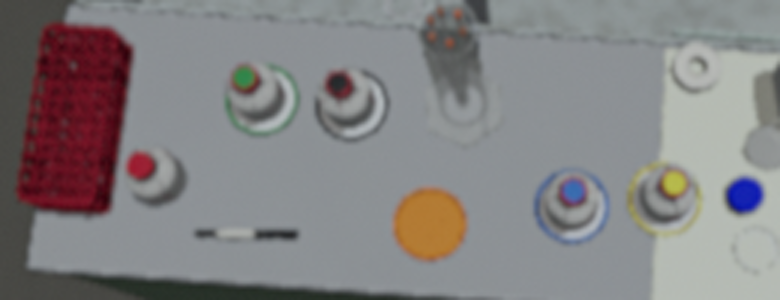

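All four bottles stand inside their own stands: green at (245,77), black (338,84), blue (573,191) and yellow (674,184). The plain bottle at (140,166) hasn't moved.

```bash
python3 -c "
from cell import arm
print(arm.sign_off())"
```

```text
the job is handed in; nothing more can be done
None
```

I handed the job in at about 23 s: the final top view shows all four disc bottles standing in the stands of their own colour and the plain bottle unmoved, but the hand-in returned no verdict.

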